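Close an air filter: element, then bayonet bowl

ROBOT

A 6-joint arm with a two-finger parallel gripper is mounted at the origin on the work surface; the furniture and walls round the work are solid. World frame = base frame: x ahead of the robot, y to its left, z up, the work surface at z = 0. Lengths are in m, angles in rad, forces in N, time in s.
With the tool pointing down it reaches from about 0.35 to 0.775 m from the base axis. Payload 7.3 kg.
Tool frame: the origin (TCP) lies on the mounting face of the last link; the fingertips stand 178 mm ahead of it and the grasp point (between the pads) lies 159 mm ahead of it; z points along the fingers, y is the line along which they close (so a half turn about z gives the same grasp; the last joint's range is limited). The gripper opens to 92 mm and grips with 3 to 60 N. Pads are 19 mm wide; open, the fingers measure 130 mm over their backs; the gripper's body (75 mm by 190 mm) begins 47 mm behind the grasp point.
Start: joints at [1.079, 0.342, 1.524, -0, 1.275, -0.146], TCP at [0.178, 0.494, 0.405] pointing down, gripper open.
Joint ranges: [-2.53, 2.53], [-0.77, 2.02], [0.04, 2.7], [-1, 4.14], [0.28, 2.66], [-3.11, 3.11]. Speed limits (rad/s): [2.57, 2.57, 3.14, 3.14, 3.14, 3.14].

INTERFACE

Orientations are given as a unit quaternion [w, x, y, z].
In Python, from station import arm gives the robot as it stands.
- The arm moves only by the shell command python3 -m jog 'ROWS'. ROWS is JSON, a list that holds one entry, the list of rows, each a list of 7 numbers: the finger opening in m, from 0 to 0.0918, then the shift along the tool's x, y, z in m, then the turn, a rotation vector about the tool's x, y, z in rad. In form: [[[gripper, tx, ty, tz, ax, ay, az], ...]]. A call has 1 to 12 rows; each row is the pose to reach, as a shift and turn from the pose commanded when the call began, along the tool's axes at that moment; what a row does not reach only later rows make up. A row lasts 1/12 s, in which the tool goes at most 41.7 mm and 7.16 degrees, less where a joint would pass 70% of its speed; a pose out of reach is approached as far as the arm can. A call with a gripper value outside its range is refused whole. The fingers move at their own pace and stop on an object; the grip force is fixed at half the most. Time passes only in rows, so rows that repeat a pose let the fingers close. It gives the time, the measured TCP pose, the force, the opening and the grip force at its end, in the units of the state.
- arm.observe(): the state, without advancing time (a new reading comes with each control period).
- arm.grab_frame(name): name is "scene" or "top"; returns a dict with "color" (480x640x3 uint8, red, green, blue), "fx", "fy", "cx", "cy" (pixels), "D" ([k1, k2, p1, p2, k3] as OpenCV has them; the pictures are not rectified), "position" and "rotation" of the camera in the world. Camera axes: x right, y up, looking along -z (the intrinsics and any distortion apply to the point x, -y, -z); pixel columns grow to the right and rows downward; lengths in m; the calibration is good to about 2 mm. A picture is of the moment at which its call begins. There is no depth.
- arm.close_job(): hands the job in; it is judged then, once.
The state is a dict: "time": time; "joint_positions": joint angles; "joint_vel": joint speeds; "tau": joint torques, N m; "tool_pos": TCP position; "eef_rot": TCP orientation; "wrist_force": force on the tool from outside, world axes, zero at the start; "ft_torque": the same for the moment, N m; "finger_gap": finger opening in m; "finger_force": force on a finger pad.
Only numpy, scipy, OpenCV 4.12 (cv2) and the standard library are available. Lean on these libraries where they do the work, as an engineer would, in place of code of your own. Each camera call takes 0.05 s, during which the arm holds its last target. There are 200 camera calls.

TASK

Finish servicing the compressed-air filter in the bench bracket: set the new white element down on the spigot inside the upturned head, then close the head with its clear bowl - let the bowl's two lugs into the slots, push in against the sprung seal, twist clockwise (seen from above) to the stop and let it rise into its catch so that it stays locked when you let go. The head may sit turned a good way in its bracket, so look or feel for the slots; never force the bowl, its plastic lugs crack. Leave the brown old element and the marker alone.

Things in the scene. Friction and masses are not known exactly. Their poses are not given: they have to be found in the camera images.
- bracket: Dark steel foot plate, 112 (x) x 66 (y) x 8 mm, four cap screws, fixed to the table; on it an upturned round grey filter head, 65 mm wide, with ports out to 45 mm along about +-y. Origin: under the plate, on the head's axis, z up. The head sits turned in it about z by up to 0.5 rad either way; this turn is not in the pose given, but fast: a hand twist does not shift it.
- mouth (a point): Centre of the head's open mouth, on the bracket's axis in the top face, 62 mm above the table. Bore radius 21.2 mm, with two slots opposite one another, 36 degrees wide, cut out to radius 26.5 mm, their middles marked by white dashes on the rim: +60 and -120 degrees (counter-clockwise from above) from the head's x, which is the bracket's x but for the unknown turn.
- catch (a point): On the bracket's axis, 58.5 mm above the table: roof of the catch. The flange round the mouth is 6 mm thick (underside at 56 mm). Under it the lugs turn clockwise from the slots by 60 degrees (63 at most) to a solid stop; there, at the head's +-x (red dots on the rim), the underside has a notch 2.5 mm deep, 34 degrees wide: the catch.
- seat (a point): Centre of the element's seat in the head, on the bracket's axis, 40 mm above the table. From it rises a pointed brass spigot, 13 mm in diameter, its tip 68 mm above the table (6 mm above the mouth).
- seal (a point): Top of the black sprung seal ring (radius 15 to 20.5 mm) in the bore at rest, on the bracket's axis, 53 mm above the table. It goes down 8 mm under the bowl's rim and pushes back with 4.5 N at first, 12 N at the end.
- bowl: Filter bowl, 118 mm tall, 0.14 to 0.22 kg, standing mouth down. Origin: centre of its open lower rim, z up to the closed end. Clear tube, nose 39 mm in diameter, lowest 3 mm tapered, inside 33 mm wide and 64 mm deep. Black collar 57 mm in diameter, z = 17 to 24 mm: it meets the head's top face when the bowl is pushed in fully.
- bowl_lugs (a point): On the bowl's axis 6.5 mm above its origin: middle height of two black lugs on its +x and -x sides (z = 4 to 9 mm above the origin, out to radius 24.5 mm, 26 degrees wide, bevelled below), below white pointers on the collar. Origin above the table: 58 mm with lugs resting on the flange, 53 at the seal, under 47 lugs pass under the flange, 45 fully in, 49.5 locked in the catch.
- bowl_grip (a point): On the bowl's axis 92 mm above the bowl's origin, where its aluminium square end is best gripped: 32 x 32 mm, sides along the bowl's x and y, from 67 to 107 mm above the origin (keep fingertips above the round shoulder at 67); over it a small drain knob to 118 mm.
- element: New filter element: white pleated hollow cylinder with blue end caps, 24 mm in diameter, 66 mm tall, standing upright, 50 g. Origin: centre of its lower end, z up. Bore 17 mm from below (flared at the edge), closed on top.
- element_grip (a point): Point on the element's axis 50 mm above its lower end, a good height to grip it.
- old_element: Spent element, brown with blue end caps, 24 mm in diameter, 66 mm long, lying on its side along its own x; origin under its middle. Bystander.
- marker: Paint marker, 135 mm long, 18 mm thick, lying, long side along its own y; origin under its middle. Bystander.
Things that resemble listed ones, but are neither listed nor needed, are in the scene too. Several things look just like the element: the one meant starts farthest to the robot's left.

How it is judged:
By the outcome, as a careful person would: the job done as asked, in the order asked, and still so for the second after the job is handed in, with the robot touching nothing.
It also fails if it takes over 72 s, if anything falls off the work surface, if the arm or the gripper's body presses on something with over 40 N, if the wrist force passes 120 N, or if a joint passes its speed limit or range.

## Working session

There is one attempt and no reset: what is moved stays moved. The work goes in short steps, Python scripts to look and compute and a shell command to move; the robot and the scene stay as the last step left them, time stands still between calls to the robot, and variables do not carry over. Pictures are saved under pics/ and viewed, at most 10 in all, crops included, and the job is handed in when it is done.

```bash
ls; mkdir -p pics; python3 - <<'E'
from station import arm
import cv2,numpy as np
s=arm.observe();print(s)
for n in("scene","top"):
    f=arm.grab_frame(n);cv2.imwrite(f"pics/{n}0.png",f["color"][:,:,::-1])
    print(n,{k:np.round(v,4).tolist() for k,v in f.items() if k!="color"})
E
```

```text
pics
{'time': 0.0, 'joint_positions': array([ 1.07899769e+00,  3.42734435e-01,  1.52500645e+00, -1.61789615e-05,
        1.27541121e+00, -1.45981620e-01]), 'joint_vel': array([-0.00052689, -0.00068865,  0.00039067,  0.00050726,  0.00126208,
       -0.00070336]), 'tau': array([ 9.58351229e-04, -4.31240237e+01, -2.44220424e+01,  7.17751589e-02,
        5.58860635e-02, -1.18390453e-04]), 'tool_pos': array([0.17786579, 0.49381165, 0.40404237]), 'eef_rot': array([-2.37104158e-04,  1.72045834e-01,  9.85088637e-01, -7.42832718e-04]), 'wrist_force': array([-0.18797823, -0.83148568, -0.01124276]), 'ft_torque': array([0.00697354, 0.01131251, 0.03140802]), 'finger_force': 0.0, 'finger_gap': 0.09166118544686329}
scene {'fx': 567.7605, 'fy': 567.7605, 'cx': 314.7652, 'cy': 240.5534, 'D': [-0.0621, 0.0, 0.0, 0.0, 0.0], 'position': [0.1578, -0.6387, 0.8306], 'rotation': [0.8938, 0.352, -0.0926, -0.2619]}
top {'fx': 579.4139, 'fy': 579.4139, 'cx': 331.8024, 'cy': 234.4306, 'D': [-0.0638, 0.0, 0.0, 0.0, 0.0], 'position': [0.2789, -0.0447, 1.2282], 'rotation': [0.712, 0.0588, -0.0543, -0.6976]}
```

View pics/scene0.png

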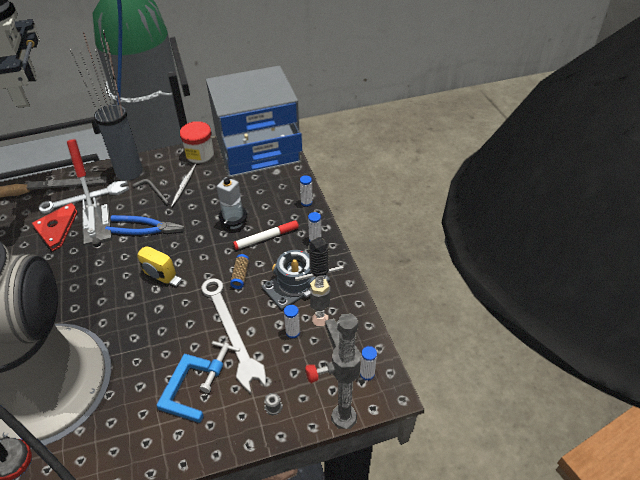

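View pics/top0.png

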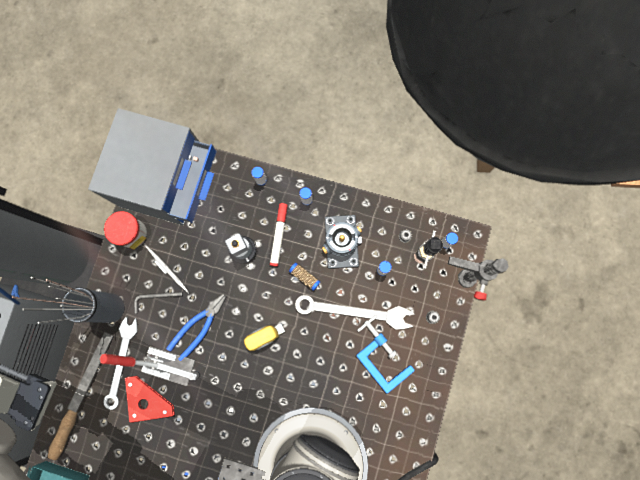

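```bash
cat > h.py <<'E'
import numpy as np,cv2
from scipy.spatial.transform import Rotation as R
from station import arm
def cam(n): return arm.grab_frame(n)
def Rm(f):
    r=np.array(f["rotation"]); return r if r.shape==(3,3) else R.from_quat(r,scalar_first=True).as_matrix()
def K(f): return np.array([[f["fx"],0,f["cx"]],[0,f["fy"],f["cy"]],[0,0,1.]])
def proj(f,P):
    c=(np.atleast_2d(P)-f["position"])@Rm(f)
    c=c*[1,-1,-1]
    return cv2.projectPoints(c.reshape(-1,1,3),np.zeros(3),np.zeros(3),K(f),np.array(f["D"]))[0].reshape(-1,2)
def ray(f,uv):
    p=cv2.undistortPoints(np.array([[uv]],float),K(f),np.array(f["D"])).ravel()
    d=Rm(f)@np.array([p[0],-p[1],-1]); return np.array(f["position"]),d/np.linalg.norm(d)
def onz(f,uv,z):
    o,d=ray(f,uv); return o+d*(z-o[2])/d[2]
E
python3 - <<'E'
from h import *
t=cam("top");s=cam("scene")
np.set_printoptions(precision=4,suppress=True)
for n,uv in dict(e1=(259,172),e2=(306,192),e3=(384,266),e4=(452,238)).items(): print("top",n,onz(t,uv,.066))
for n,uv in dict(e1=(306,179),e2=(315,215),e3=(291,311),e4=(369,351)).items(): print("scene",n,onz(s,uv,.066))
print("bowl",onz(t,(236,241),.107),onz(s,(229,183),.112)); print("mouth",onz(t,(341,239),.062),onz(s,(295,264),.062))
def crop(f,u,v,w,h,k): return cv2.resize(f["color"][v-h//2:v+h//2,u-w//2:u+w//2,::-1],None,fx=k,fy=k,interpolation=cv2.INTER_CUBIC)
# each tile 400x300 = 50x37
a=crop(t,341,240,66,50,6);b=crop(s,295,270,66,50,6);c=crop(t,246,208,66,100,6);d=crop(s,270,205,132,50,6)
im=np.vstack([np.hstack([a,b]),np.hstack([crop(t,238,245,66,50,6),crop(s,230,203,66,50,6)])])
cv2.imwrite("pics/crop1.png",im); print(im.shape)
im=np.hstack([crop(t,259,175,50,60,8),crop(s,306,190,50,60,8)]);cv2.imwrite("pics/crop2.png",im); print(im.shape)
E
```

```text
top e1 [0.5946 0.1184 0.066 ]
top e2 [0.5539 0.0197 0.066 ]
top e3 [ 0.4043 -0.1417  0.066 ]
top e4 [ 0.4641 -0.2798  0.066 ]
scene e1 [0.5979 0.1195 0.066 ]
scene e2 [0.5577 0.0213 0.066 ]
scene e3 [ 0.4049 -0.1467  0.066 ]
scene e4 [ 0.4678 -0.2783  0.066 ]
bowl [0.4431 0.1521 0.107 ] [0.4426 0.1455 0.112 ]
mouth [ 0.4582 -0.0541  0.062 ] [ 0.4642 -0.0602  0.062 ]
(600, 792, 3)
(480, 800, 3)
```

View pics/crop1.png

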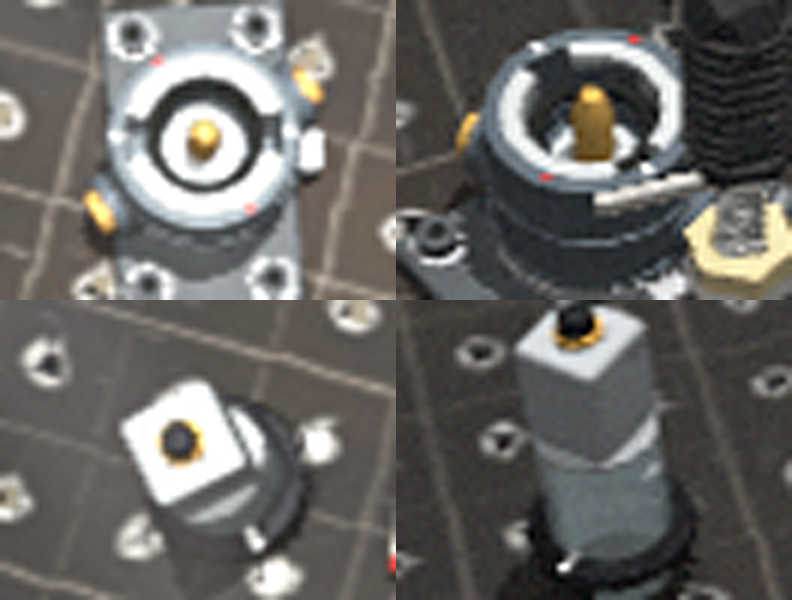

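View pics/crop2.png

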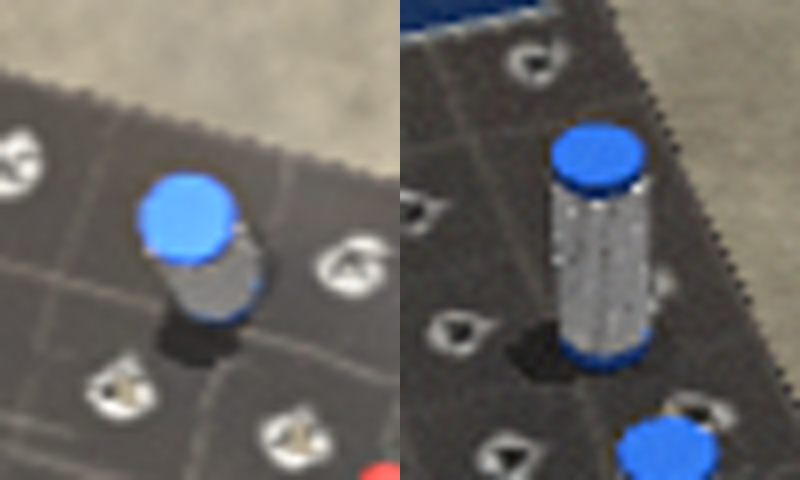

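```bash
python3 - <<'E'
from h import *
np.set_printoptions(precision=4,suppress=True)
t=cam("top");s=cam("scene")
def px(u,v,o,k): return ((u+.5)/k-.5+o[0],(v+.5)/k-.5+o[1])
T=lambda u,v:px(u,v,(308,215),6); S=lambda u,v:px(u-396,v,(262,245),6)
for n,f,rs,ds in(("top",t,[T(157,61),T(251,209)],[T(115,137),T(290,132)]),("scene",s,[S(635,39),S(547,177)],[S(538,48),S(648,170)])):
    r=[onz(f,p,.062) for p in rs];d=[onz(f,p,.062) for p in ds]
    a=lambda q:np.arctan2(*(q[0]-q[1])[[1,0]])
    print(n,"mouth",(r[0]+r[1])/2,(d[0]+d[1])/2,"red ang",a(r),"dash ang",a(d),"len",np.linalg.norm(r[0]-r[1]),np.linalg.norm(d[0]-d[1]))
print("e1",onz(t,px(187,218,(234,145),8),.066),onz(s,px(198,154,(281,160),8),.066))
B=lambda u,v:px(u,v-300,(205,220),6); C=lambda u,v:px(u-396,v-300,(197,178),6)
c=np.array([onz(t,B(*p),.107) for p in[(120,430),(200,380),(250,463),(170,508)]]);print("bowl top",c.mean(0),"edges",np.diff(c,axis=0))
print([np.arctan2(e[1],e[0]) for e in np.diff(c,axis=0)])
c=np.array([onz(s,C(*p),.107) for p in[(517,347),(562,302),(645,320),(601,383)]]);print("bowl scn",c.mean(0),"edges",np.diff(c,axis=0))
print([np.arctan2(e[1],e[0]) for e in np.diff(c,axis=0)])
print("ptr",onz(t,B(255,538),.022),onz(s,C(568,562),.022))
E
```

```text
top mouth [ 0.4622 -0.0552  0.062 ] [ 0.4623 -0.0547  0.062 ] red ang 0.5789659264975389 dash ang 1.6197067321910843 len 0.060002399761118645 0.05945059018550385
scene mouth [ 0.4649 -0.0561  0.062 ] [ 0.4648 -0.0566  0.062 ] red ang 0.5729578348293497 dash ang 1.6214000066036653 len 0.058888281702599764 0.05876873719469043
e1 [0.5949 0.1227 0.066 ] [0.5971 0.1207 0.066 ]
bowl top [0.4376 0.153  0.107 ] edges [[ 0.0171 -0.0255  0.    ]
 [-0.0271 -0.0177  0.    ]
 [-0.0153  0.0255  0.    ]]
[np.float64(-0.9805956097919465), np.float64(-2.5642277765467973), np.float64(2.1119116246754714)]
bowl scn [0.4409 0.1503 0.107 ] edges [[ 0.0217  0.0117  0.    ]
 [ 0.0185 -0.0229  0.    ]
 [-0.0253 -0.0192  0.    ]]
[np.float64(0.4955982975196442), np.float64(-0.8899634730878712), np.float64(-2.4935347841400137)]
ptr [0.4174 0.1418 0.022 ] [0.4203 0.1435 0.022 ]
```

Candidates for the element (top picture): e1 (257,172), e2 (306,192), e3 (384,266), e4 (452,238). e1 has the greatest y (0.122 against 0.02, -0.14 and -0.28), and the crop shows it upright with a blue cap, so I choose e1. The head's red dots lie at 0.576 rad and the dashes at 1.62 rad. These agree with the given 60°.

```bash
cat >> h.py <<'E'
def go(x,y,z,ang,base=None):
    """shift/turn in tool axes to put TCP at x,y,z, tool down, closing axis at world angle ang"""
    s=arm.observe(); q=R.from_quat(s["eef_rot"],scalar_first=True)
    p=np.array(s["tool_pos"])
    T=np.array([[np.sin(ang),np.cos(ang),0],[-np.cos(ang),np.sin(ang),0],[0,0,-1]])
    d=q.inv().apply(np.array([x,y,z])-p); r=(q.inv()*R.from_matrix(T)).as_rotvec()
    print("shift",np.round(d,4),"turn",np.round(r,4)); return d,r
def st():
    s=arm.observe(); m=R.from_quat(s["eef_rot"],scalar_first=True).as_matrix()
    print("t %.2f"%s["time"],"p",np.round(s["tool_pos"],4),"ang %.4f"%np.arctan2(m[1,1],m[0,1]),"tilt",np.round(m[:2,2],4),"F",np.round(s["wrist_force"],2),"M",np.round(s["ft_torque"],3),"gap %.4f"%s["finger_gap"],"ff %.1f"%s["finger_force"])
E
python3 - <<'E'
from h import *
np.set_printoptions(precision=4,suppress=True)
s=cam("scene")
for n,uv in dict(cabBR=(300,163),cabBL=(228,172),pole=(320,320),stand=(345,418)).items(): print(n,onz(s,uv,0))
P=onz(s,(228,172),0)
for z in(.08,.12,.16): print(z,proj(s,P+[0,0,z]))
st(); go(.596,.1217,.31,-.36)
E
```

```text
cabBR [0.6535 0.2396 0.    ]
cabBL [0.5017 0.3026 0.    ]
pole [ 0.4593 -0.1488  0.    ]
stand [ 0.3928 -0.3249  0.    ]
0.08 [[223.2158 143.5996]]
0.12 [[220.6632 128.3868]]
0.16 [[217.9951 112.4393]]
t 0.35 p [0.1779 0.4939 0.4046] ang 1.2250 tilt [-0.0002 -0.0003] F [-0.68  0.76 -0.76] M [ 0.023 -0.048 -0.012] gap 0.0922 ff 0.0Traceback (most recent call last):
  File "<stdin>", line 7, in <module>
  File "h.py", line 22, in go
    d=q.inv().apply(np.array([x,y,z])-p); r=(q.inv()*R.from_matrix(T)).as_rotvec()
                                                     ~~~~~~~~~~~~~^^^
  File "scipy/spatial/transform/_rotation.pyx", line 1143, in scipy.spatial.transform._rotation.Rotation.from_matrix
ValueError: Non-positive determinant (left-handed or null coordinate frame) in rotation matrix 0: [[-0.3523  0.9359  0.    ]
 [-0.9359 -0.3523  0.    ]
 [ 0.      0.     -1.    ]].
```

```bash
sed -i 's/\[\[np.sin(ang),np.cos(ang),0\],\[-np.cos(ang),np.sin(ang),0\]/[[-np.sin(ang),np.cos(ang),0],[np.cos(ang),np.sin(ang),0]/' h.py
python3 - <<'E'
from h import *
t=cam("top");s=cam("scene")
for z in(0,.05,.1,.15,.2,.25,.3): print(z,onz(t,(424,260),z),onz(s,(319,287),z))
go(.596,.1217,.31,-.36)
a=t["color"][215:305,385:525,::-1];b=s["color"][230:440,270:410,::-1]
cv2.imwrite("pics/obs.png",np.hstack([cv2.resize(a,(420,270)),cv2.resize(b,(370,555))[:270] if 0 else cv2.resize(b,(180,270))]))
E
```

```text
0 [ 0.42590053 -0.2325672   0.        ] [ 0.49743705 -0.08572621  0.        ]
0.05 [ 0.41991564 -0.22491745  0.05      ] [ 0.47699505 -0.11901251  0.05      ]
0.1 [ 0.41393074 -0.2172677   0.1       ] [ 0.45655305 -0.15229882  0.1       ]
0.15 [ 0.40794584 -0.20961794  0.15      ] [ 0.43611105 -0.18558512  0.15      ]
0.2 [ 0.40196094 -0.20196819  0.2       ] [ 0.41566905 -0.21887143  0.2       ]
0.25 [ 0.39597604 -0.19431844  0.25      ] [ 0.39522705 -0.25215773  0.25      ]
0.3 [ 0.38999115 -0.18666869  0.3       ] [ 0.37478505 -0.28544404  0.3       ]
shift [-0.5195 -0.2085  0.0947] turn [-1.0000e-04 -0.0000e+00  1.5849e+00]
```

View pics/obs.png

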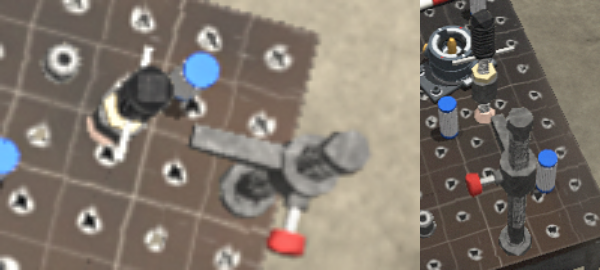

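The black torch hangs from a stand at about (0.41, -0.21), 0.12–0.28 m high. It stays clear of the planned poses. Moving over e1 now.

```bash
python3 -m jog '[[[0.09,-0.52,-0.2085,0,0,0,1.585],[0.09,-0.52,-0.2085,0,0,0,1.585],[0.09,-0.52,-0.2085,0,0,0,1.585],[0.09,-0.52,-0.2085,0,0,0,1.585],[0.09,-0.52,-0.2085,0,0,0,1.585],[0.09,-0.52,-0.2085,0,0,0,1.585],[0.09,-0.52,-0.2085,0,0,0,1.585],[0.09,-0.52,-0.2085,0,0,0,1.585],[0.09,-0.52,-0.2085,0,0,0,1.585],[0.09,-0.52,-0.2085,0,0,0,1.585],[0.09,-0.52,-0.2085,0,0,0,1.585],[0.09,-0.52,-0.2085,0,0,0,1.585]]]'; python3 -c "
from h import *
st();go(.596,.1217,.31,-.36)"
```

```text
time: 1.45
tool_pos: [0.5527, 0.1598, 0.4048]
eef_rot: [-0.0, 0.799, 0.601, 0.0]
wrist_force: [0.9, 0.4, -0.7]
finger_gap: 0.0901
finger_force: 0.0
t 1.45 p [0.5527 0.1598 0.4048] ang -0.2815 tilt [0.0003 0.0002] F [ 0.89  0.41 -0.66] M [ 0.013  0.035 -0.001] gap 0.0901 ff 0.0
shift [-0.0246  0.0521  0.0948] turn [ 0.0002 -0.0003  0.0785]
```

```bash
python3 -m jog '[[[0.09,-0.0246,0.052,0.03,0,0,0.0785],[0.09,-0.0246,0.052,0.06,0,0,0.0785],[0.09,-0.0246,0.052,0.095,0,0,0.0785],[0.09,-0.0246,0.052,0.13,0,0,0.0785],[0.07,-0.0246,0.052,0.165,0,0,0.0785],[0.06,-0.0246,0.052,0.1955,0,0,0.0785],[0.05,-0.0246,0.052,0.1955,0,0,0.0785],[0.04,-0.0246,0.052,0.1955,0,0,0.0785],[0.03,-0.0246,0.052,0.1955,0,0,0.0785],[0.015,-0.0246,0.052,0.1955,0,0,0.0785],[0.015,-0.0246,0.052,0.1955,0,0,0.0785],[0.015,-0.0246,0.052,0.1955,0,0,0.0785]]]'; python3 -c "
from h import *
st()"
```

```text
time: 2.45
tool_pos: [0.5952, 0.1239, 0.2111]
eef_rot: [0.001, 0.82, 0.572, 0.001]
wrist_force: [0.7, 0.1, 0.2]
finger_gap: 0.0413
finger_force: 0.0
t 2.45 p [0.5952 0.1239 0.2111] ang -0.3533 tilt [0.0032 0.0003] F [0.67 0.11 0.18] M [-0.128  0.072 -0.   ] gap 0.0413 ff 0.0
```

```bash
python3 -m jog '[[[0.015,0,0,0,0,0,0],[0.015,0,0,0,0,0,0],[0.015,0,0,0,0,0,0],[0.015,0,0,0,0,0,0],[0.015,0,0,0,0,0,0],[0.015,0,0,0,0,0,0]]]'; python3 -c "
from h import *
st();go(.596,.1217,.209,-.36)"
```

```text
time: 2.95
tool_pos: [0.5949, 0.1238, 0.2096]
eef_rot: [0.0, 0.82, 0.572, 0.0]
wrist_force: [-0.3, 0.4, 4.6]
finger_gap: 0.0229
finger_force: 30.0
t 2.95 p [0.5949 0.1238 0.2096] ang -0.3535 tilt [0.0006 0.0002] F [-0.31  0.38  4.56] M [-0.089  0.27   0.001] gap 0.0229 ff 30.0
shift [-0.0016  0.0017  0.0006] turn [ 0.0005 -0.0003  0.0065]
```

```bash
python3 -m jog '[[[0.015,0,0,-0.03,0,0,0],[0.015,0,0,-0.06,0,0,0],[0.015,0,0,-0.09,0,0,0],[0.015,0,0,-0.12,0,0,0],[0.015,0,0,-0.12,0,0,0],[0.015,0,0,-0.12,0,0,0]]]'; python3 -c "
from h import *
st();go(.4636,-.0556,.32,-.36)"
```

```text
time: 3.45
tool_pos: [0.5951, 0.1238, 0.3308]
eef_rot: [0.001, 0.82, 0.572, 0.002]
wrist_force: [-0.5, -0.2, -0.9]
finger_gap: 0.023
finger_force: 30.0
t 3.45 p [0.5951 0.1238 0.3308] ang -0.3535 tilt [0.0037 0.0003] F [-0.47 -0.19 -0.86] M [-0.095  0.113 -0.032] gap 0.0230 ff 30.0
shift [-0.2138 -0.0613  0.0103] turn [ 0.0033 -0.0016  0.0065]
```

```bash
python3 -m jog '[[[0.015,-0.035,-0.01,0,0,0,0],[0.015,-0.07,-0.02,0,0,0,0],[0.015,-0.105,-0.03,0,0,0,0],[0.015,-0.14,-0.04,0,0,0,0],[0.015,-0.175,-0.05,0.005,0,0,0],[0.015,-0.2,-0.058,0.01,0,0,0],[0.015,-0.214,-0.0615,0.01,0,0,0],[0.015,-0.214,-0.0615,0.02,0,0,0],[0.015,-0.214,-0.0615,0.03,0,0,0],[0.015,-0.214,-0.0615,0.03,0,0,0],[0.015,-0.214,-0.0615,0.03,0,0,0],[0.015,-0.214,-0.0615,0.03,0,0,0]]]'; python3 - <<'E'
from h import *
st();t=cam("top");s=cam("scene")
p=arm.observe()["tool_pos"]-[0,0,.209]
print(proj(s,[p,p+[0,0,.066],[.4636,-.0556,.062],[.4636,-.0556,.068]]),proj(t,[p+[0,0,.066],[.4636,-.0556,.062]]))
a=s["color"][160:300,220:370,::-1]
cv2.imwrite("pics/near.png",cv2.resize(a,None,fx=4,fy=4,interpolation=cv2.INTER_CUBIC))
E
```

```text
time: 4.45
tool_pos: [0.4631, -0.0555, 0.2988]
eef_rot: [-0.001, 0.82, 0.572, -0.0]
wrist_force: [-0.1, 0.1, 0.1]
finger_gap: 0.0231
finger_force: 30.0
t 4.45 p [ 0.4631 -0.0555  0.2988] ang -0.3532 tilt [-0.0012  0.0004] F [-0.05  0.11  0.06] M [-0.046  0.074 -0.005] gap 0.0231 ff 30.0
[[292.44559429 252.00666474]
 [290.54960685 225.61892722]
 [293.41704095 262.49450982]
 [293.25965024 260.29695685]] [[342.33600395 228.7317309 ]
 [341.77742944 236.3823317 ]]
```

View pics/near.png

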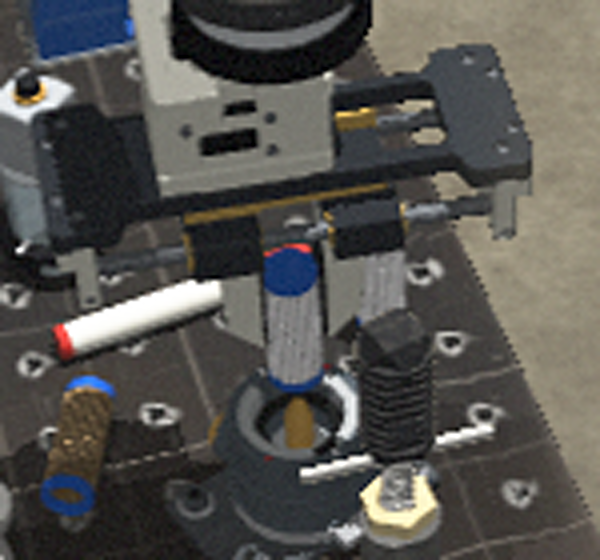

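The picture shows the element (bottom at crop (296,386)) almost straight above the spigot tip (297,400), within about 1 mm. Descending with force checks.

```bash
python3 -m jog '[[[0.015,0.001,0,0.008,0,0,0],[0.015,0.001,0,0.016,0,0,0],[0.015,0.001,0,0.022,0,0,0],[0.015,0.001,0,0.026,0,0,0],[0.015,0.001,0,0.03,0,0,0],[0.015,0.001,0,0.03,0,0,0],[0.015,0.001,0,0.03,0,0,0]]]'; python3 -c "
from h import *
st()"
```

```text
time: 5.13
tool_pos: [0.4634, -0.0548, 0.269]
eef_rot: [-0.0, 0.82, 0.572, -0.0]
wrist_force: [-0.1, 0.7, -1.0]
finger_gap: 0.0233
finger_force: 30.0
t 5.13 p [ 0.4634 -0.0548  0.269 ] ang -0.3535 tilt [-0.0005  0.0002] F [-0.07  0.72 -0.98] M [-0.039  0.081 -0.036] gap 0.0233 ff 30.0
```

Free so far, with the tip 8 mm inside. Continuing to the seat.

```bash
python3 -m jog '[[[0.015,0,0,0.004,0,0,0],[0.015,0,0,0.008,0,0,0],[0.015,0,0,0.012,0,0,0],[0.015,0,0,0.015,0,0,0],[0.015,0,0,0.017,0,0,0],[0.015,0,0,0.0185,0,0,0],[0.015,0,0,0.0185,0,0,0],[0.015,0,0,0.0185,0,0,0]]]'; python3 -c "
from h import *
st()"
```

```text
time: 5.8
tool_pos: [0.4634, -0.0548, 0.2507]
eef_rot: [-0.0, 0.82, 0.572, 0.0]
wrist_force: [0.9, -0.0, -1.0]
finger_gap: 0.0231
finger_force: 30.0
t 5.80 p [ 0.4634 -0.0548  0.2507] ang -0.3535 tilt [0.     0.0001] F [ 0.92 -0.01 -0.96] M [-0.132  0.12   0.007] gap 0.0231 ff 30.0
```

```bash
python3 -m jog '[[[0.015,0,0,0.001,0,0,0],[0.015,0,0,0.002,0,0,0],[0.015,0,0,0.0025,0,0,0],[0.015,0,0,0.0025,0,0,0]]]'; python3 -c "
from h import *
st()"
```

```text
time: 6.13
tool_pos: [0.4635, -0.0547, 0.2497]
eef_rot: [0.001, 0.82, 0.572, 0.0]
wrist_force: [-2.8, 1.2, 14.5]
finger_gap: 0.0234
finger_force: 30.0
t 6.13 p [ 0.4635 -0.0547  0.2497] ang -0.3533 tilt [ 0.0015 -0.0004] F [-2.82  1.23 14.46] M [0.115 0.792 0.002] gap 0.0234 ff 30.0
```

Seated at 14 N. Releasing and retreating.

```bash
python3 -m jog '[[[0.05,0,0,-0.0015,0,0,0],[0.06,0,0,-0.0015,0,0,0],[0.06,0,0,-0.0015,0,0,0],[0.06,0,0,-0.0015,0,0,0],[0.06,0,0,-0.0015,0,0,0],[0.06,0,0,-0.03,0,0,0],[0.07,0,0,-0.06,0,0,0],[0.07,0,0,-0.09,0,0,0],[0.07,0,0,-0.12,0,0,0],[0.07,0,0,-0.12,0,0,0]]]'; python3 -c "
from h import *
st();go(.439,.1515,.40,-.99)"
```

```text
time: 6.97
tool_pos: [0.4645, -0.055, 0.3734]
eef_rot: [0.004, 0.82, 0.572, 0.003]
wrist_force: [0.8, -0.3, 0.0]
finger_gap: 0.07
finger_force: 0.0
t 6.97 p [ 0.4645 -0.055   0.3734] ang -0.3534 tilt [ 0.0095 -0.0027] F [ 0.84 -0.31  0.03] M [-0.075  0.055  0.025] gap 0.0700 ff 0.0
shift [ 0.1849 -0.0951 -0.0273] turn [ 0.0093 -0.0039  0.6366]
```

```bash
python3 -m jog '[[[0.08,0.035,-0.018,0,0,0,0.12],[0.08,0.07,-0.036,0,0,0,0.24],[0.08,0.105,-0.054,0,0,0,0.36],[0.08,0.14,-0.072,0,0,0,0.48],[0.08,0.17,-0.087,0,0,0,0.58],[0.08,0.185,-0.095,0,0,0,0.6366],[0.08,0.185,-0.095,0,0,0,0.6366],[0.08,0.185,-0.095,0,0,0,0.6366]]]'; python3 - <<'E'
from h import *
st();go(.439,.1515,.30,-.99);s=cam("scene");t=cam("top")
a=s["color"][225:300,255:355,::-1];b=t["color"][205:280,290:390,::-1]
cv2.imwrite("pics/chk.png",cv2.resize(np.hstack([a,b]),None,fx=4,fy=4,interpolation=cv2.INTER_CUBIC))
E
```

```text
time: 7.63
tool_pos: [0.4379, 0.153, 0.3677]
eef_rot: [-0.0, 0.958, 0.288, -0.0]
wrist_force: [0.1, -0.1, -0.8]
finger_gap: 0.0796
finger_force: 0.0
t 7.63 p [0.4379 0.153  0.3677] ang -0.9860 tilt [-0.0007 -0.0002] F [ 0.06 -0.13 -0.82] M [-0.133  0.101 -0.079] gap 0.0796 ff 0.0
shift [0.0001 0.0019 0.0677] turn [-0.0002  0.0007  0.004 ]
```

View pics/chk.png

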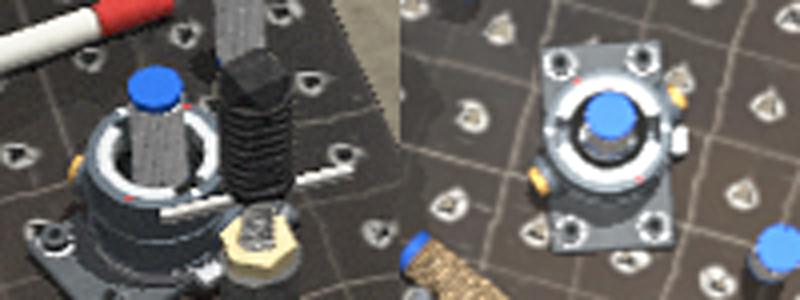

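The element stands upright on the spigot: its blue cap is centred over the mouth in both views. Now gripping the bowl.

```bash
python3 -m jog '[[[0.08,0,0.002,0.035,0,0,0.004],[0.08,0,0.002,0.07,0,0,0.004],[0.06,0,0.002,0.1,0,0,0.004],[0.05,0,0.002,0.1165,0,0,0.004],[0.045,0,0.002,0.1165,0,0,0.004],[0.025,0,0.002,0.1165,0,0,0.004],[0.025,0,0.002,0.1165,0,0,0.004],[0.025,0,0.002,0.1165,0,0,0.004],[0.025,0,0.002,0.1165,0,0,0.004],[0.025,0,0.002,0.1165,0,0,0.004]]]'; python3 -c "
from h import *
st()"
```

```text
time: 8.57
tool_pos: [0.4396, 0.15, 0.2527]
eef_rot: [0.0, 0.959, 0.284, 0.001]
wrist_force: [1.7, -0.9, 2.1]
finger_gap: 0.032
finger_force: 30.0
t 8.57 p [0.4396 0.15   0.2527] ang -0.9941 tilt [0.0021 0.0005] F [ 1.69 -0.87  2.1 ] M [-0.463 -0.171  0.039] gap 0.0320 ff 30.0
```

```bash
python3 -m jog '[[[0.025,0,0,-0.02,0,0,0],[0.025,0,0,-0.05,0,0,0],[0.025,0,0,-0.08,0,0,0],[0.025,0,0,-0.11,0,0,0],[0.025,0,0,-0.14,0,0,0],[0.025,0,0,-0.15,0,0,0],[0.025,0,0,-0.15,0,0,0]]]'; python3 -c "
from h import *
st();go(.4636,-.0556,.395,.052)"
```

```text
time: 9.15
tool_pos: [0.4396, 0.1502, 0.405]
eef_rot: [0.0, 0.959, 0.285, 0.003]
wrist_force: [0.6, 0.0, -2.0]
finger_gap: 0.0319
finger_force: 30.0
t 9.15 p [0.4396 0.1502 0.405 ] ang -0.9938 tilt [0.0068 0.0012] F [ 0.58  0.05 -2.02] M [-0.105  0.072  0.004] gap 0.0319 ff 30.0
shift [-0.0922  0.1855  0.0099] turn [ 0.0058 -0.0043 -1.0457]
```

```bash
python3 -m jog '[[[0.025,-0.01,0.02,0,0,0,-0.11],[0.025,-0.02,0.04,0,0,0,-0.22],[0.025,-0.03,0.06,0,0,0,-0.33],[0.025,-0.04,0.08,0,0,0,-0.44],[0.025,-0.05,0.1,0,0,0,-0.55],[0.025,-0.06,0.12,0,0,0,-0.66],[0.025,-0.07,0.14,0,0,0,-0.77],[0.025,-0.08,0.16,0,0,0,-0.88],[0.025,-0.088,0.178,0,0,0,-0.98],[0.025,-0.092,0.1855,0,0,0,-1.0457],[0.025,-0.092,0.1855,0,0,0,-1.0457],[0.025,-0.092,0.1855,0,0,0,-1.0457]]]'; python3 - <<'E'
from h import *
np.set_printoptions(precision=2,suppress=True)
st();go(.4636,-.0556,.395,.052);s=cam("scene");t=cam("top")
o=arm.observe()["tool_pos"]-[0,0,.2527]
print("pred rim ctr",proj(s,[o]),"collar L/R",proj(s,[o+[0,0,.0205]]),"mouth",proj(s,[[.4636,-.0556,.062]]))
u,v=proj(s,[o])[0].astype(int);print(u,v)
a=s["color"][v-45:v+85,u-50:u+60,::-1];print("origin",u-50,v-45)
cv2.imwrite("pics/pre.png",cv2.resize(a,None,fx=4.5,fy=4.5,interpolation=cv2.INTER_CUBIC))
E
```

```text
time: 10.15
tool_pos: [0.4631, -0.0557, 0.4006]
eef_rot: [-0.001, 0.69, 0.724, -0.0]
wrist_force: [-0.6, 0.0, -1.0]
finger_gap: 0.0318
finger_force: 30.0
t 10.15 p [ 0.46 -0.06  0.4 ] ang 0.0483 tilt [-0.  0.] F [-0.57  0.04 -0.98] M [-0.11  0.07 -0.05] gap 0.0318 ff 30.0
shift [0.   0.   0.01] turn [-0. -0. -0.]
pred rim ctr [[290.61 228.74]] collar L/R [[289.99 220.09]] mouth [[293.42 262.49]]
290 228
origin 240 183
```

View pics/pre.png

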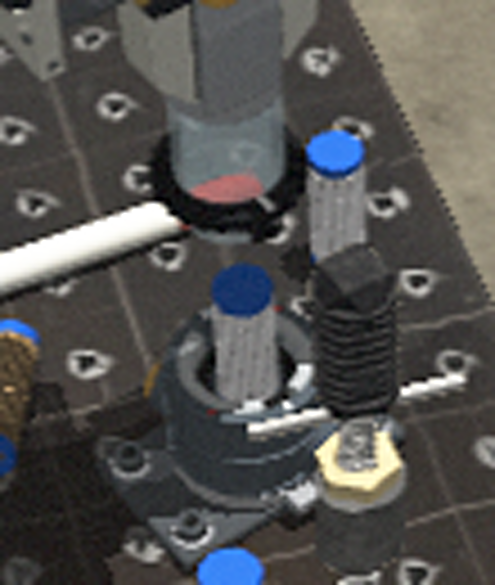

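The bowl hangs above the head: collar centre at crop (229,190), rim aligned with the mouth to under 1 mm. The near pointer (265,203) faces the near slot. Descending.

```bash
python3 -m jog '[[[0.025,0,0,0.015,0,0,0],[0.025,0,0,0.03,0,0,0],[0.025,0,0,0.045,0,0,0],[0.025,0,0,0.06,0,0,0],[0.025,0,0,0.07,0,0,0],[0.025,0,0,0.078,0,0,0],[0.025,0,0,0.078,0,0,0],[0.025,0,0,0.078,0,0,0],[0.025,0,0,0.078,0,0,0]]]'; python3 -c "
from h import *
st()"
```

```text
time: 11.0
tool_pos: [0.4637, -0.0554, 0.3243]
eef_rot: [0.0, 0.689, 0.725, 0.0]
wrist_force: [0.9, 0.3, -1.6]
finger_gap: 0.0317
finger_force: 30.0
t 11.00 p [ 0.4637 -0.0554  0.3243] ang 0.0517 tilt [ 0.0012 -0.0002] F [ 0.91  0.34 -1.59] M [-0.135  0.016 -0.046] gap 0.0317 ff 30.0
```

```bash
python3 -m jog '[[[0.025,0,0,0.003,0,0,0],[0.025,0,0,0.006,0,0,0],[0.025,0,0,0.009,0,0,0],[0.025,0,0,0.011,0,0,0],[0.025,0,0,0.0125,0,0,0],[0.025,0,0,0.0125,0,0,0],[0.025,0,0,0.0125,0,0,0]]]'; python3 -c "
from h import *
st()"
```

```text
time: 11.58
tool_pos: [0.4635, -0.0557, 0.3111]
eef_rot: [-0.0, 0.689, 0.725, -0.0]
wrist_force: [0.1, -0.5, -2.2]
finger_gap: 0.0315
finger_force: 30.0
t 11.58 p [ 0.4635 -0.0557  0.3111] ang 0.0515 tilt [-0.0001  0.0001] F [ 0.09 -0.51 -2.16] M [-0.06   0.034  0.06 ] gap 0.0315 ff 30.0
```

Origin at about 58.4 mm with no contact. Small steps now.

```bash
python3 -m jog '[[[0.025,0,0,0.001,0,0,0],[0.025,0,0,0.002,0,0,0],[0.025,0,0,0.003,0,0,0],[0.025,0,0,0.003,0,0,0]]]'; python3 -c "
from h import *
st()"
```

```text
time: 11.92
tool_pos: [0.4634, -0.0556, 0.308]
eef_rot: [-0.0, 0.689, 0.725, -0.0]
wrist_force: [-0.7, 0.1, -1.3]
finger_gap: 0.0319
finger_force: 30.0
t 11.92 p [ 0.4634 -0.0556  0.308 ] ang 0.0516 tilt [-0.0003  0.0002] F [-0.74  0.06 -1.31] M [-0.143  0.04  -0.063] gap 0.0319 ff 30.0
```

The lugs are in the slots (origin 55.3 mm, no force). Pressing against the seal.

```bash
python3 -m jog '[[[0.025,0,0,0.0015,0,0,0],[0.025,0,0,0.003,0,0,0],[0.025,0,0,0.0045,0,0,0],[0.025,0,0,0.006,0,0,0],[0.025,0,0,0.006,0,0,0],[0.025,0,0,0.006,0,0,0]]]'; python3 -c "
from h import *
st()"
```

```text
time: 12.42
tool_pos: [0.4635, -0.0556, 0.3025]
eef_rot: [0.0, 0.689, 0.725, 0.0]
wrist_force: [-1.1, 0.7, 5.0]
finger_gap: 0.0317
finger_force: 30.0
t 12.42 p [ 0.4635 -0.0556  0.3025] ang 0.0517 tilt [ 0.0006 -0.0001] F [-1.14  0.71  5.01] M [-0.064  0.379  0.023] gap 0.0317 ff 30.0
```

```bash
python3 -m jog '[[[0.025,0,0,0.0015,0,0,0],[0.025,0,0,0.003,0,0,0],[0.025,0,0,0.004,0,0,0],[0.025,0,0,0.0045,0,0,0],[0.025,0,0,0.0045,0,0,0],[0.025,0,0,0.0045,0,0,0]]]'; python3 -c "
from h import *
st()"
```

```text
time: 12.92
tool_pos: [0.4635, -0.0556, 0.2984]
eef_rot: [0.0, 0.689, 0.725, 0.0]
wrist_force: [-2.4, 1.4, 9.1]
finger_gap: 0.032
finger_force: 30.0
t 12.92 p [ 0.4635 -0.0556  0.2984] ang 0.0517 tilt [ 0.0009 -0.0002] F [-2.45  1.39  9.06] M [-0.026  0.586  0.009] gap 0.0320 ff 30.0
```

```bash
python3 -m jog '[[[0.025,0,0,0.0008,0,0,0],[0.025,0,0,0.0008,0,0,0],[0.025,0,0,0.0008,0,0,0.06],[0.025,0,0,0.0008,0,0,0.12],[0.025,0,0,0.0008,0,0,0.18],[0.025,0,0,0.0008,0,0,0.24],[0.025,0,0,0.0008,0,0,0.3],[0.025,0,0,0.0008,0,0,0.3]]]'; python3 -c "
from h import *
st()"
```

```text
time: 13.58
tool_pos: [0.464, -0.0558, 0.298]
eef_rot: [0.001, 0.79, 0.613, 0.001]
wrist_force: [-1.2, -0.1, 9.0]
finger_gap: 0.0321
finger_force: 30.0
t 13.58 p [ 0.464  -0.0558  0.298 ] ang -0.2514 tilt [ 0.0031 -0.001 ] F [-1.18 -0.11  9.01] M [-0.175  0.246 -0.133] gap 0.0321 ff 30.0
```

```bash
python3 -m jog '[[[0.025,0,0,0.0002,0,0,0.08],[0.025,0,0,0.0002,0,0,0.16],[0.025,0,0,0.0002,0,0,0.24],[0.025,0,0,0.0002,0,0,0.32],[0.025,0,0,0.0002,0,0,0.4],[0.025,0,0,0.0002,0,0,0.48],[0.025,0,0,0.0002,0,0,0.56],[0.025,0,0,0.0002,0,0,0.62],[0.025,0,0,0.0002,0,0,0.62],[0.025,0,0,0.0002,0,0,0.62]]]'; python3 -c "
from h import *
st()"
```

```text
time: 14.42
tool_pos: [0.4636, -0.0557, 0.2977]
eef_rot: [0.0, 0.939, 0.344, 0.001]
wrist_force: [-2.5, 0.5, 11.0]
finger_gap: 0.0317
finger_force: 30.0
t 14.42 p [ 0.4636 -0.0557  0.2977] ang -0.8687 tilt [ 0.0017 -0.0004] F [-2.46  0.54 11.01] M [-0.103  0.695 -0.152] gap 0.0317 ff 30.0
```

```bash
python3 -m jog '[[[0.025,0,0,0,0,0,0.03],[0.025,0,0,0,0,0,0.06],[0.025,0,0,0,0,0,0.09],[0.025,0,0,0,0,0,0.12],[0.025,0,0,0,0,0,0.12]]]'; python3 -c "
from h import *
st()"
```

```text
time: 14.83
tool_pos: [0.4636, -0.0556, 0.2977]
eef_rot: [0.0, 0.958, 0.286, 0.001]
wrist_force: [-2.2, 0.3, 11.1]
finger_gap: 0.0316
finger_force: 30.0
t 14.83 p [ 0.4636 -0.0556  0.2977] ang -0.9897 tilt [ 0.0013 -0.0003] F [-2.23  0.34 11.11] M [0.015 0.751 0.031] gap 0.0316 ff 30.0
```

```bash
python3 -m jog '[[[0.025,0,0,0,0,0,0.015],[0.025,0,0,0,0,0,0.03],[0.025,0,0,0,0,0,0.045],[0.025,0,0,0,0,0,0.045]]]'; python3 -c "
from h import *
st()"
```

```text
time: 15.17
tool_pos: [0.4636, -0.0556, 0.2978]
eef_rot: [0.0, 0.964, 0.265, 0.001]
wrist_force: [-3.2, 1.1, 10.6]
finger_gap: 0.0317
finger_force: 30.0
t 15.17 p [ 0.4636 -0.0556  0.2978] ang -1.0337 tilt [ 0.0014 -0.0003] F [-3.18  1.11 10.62] M [0.068 0.783 0.088] gap 0.0317 ff 30.0
```

```bash
python3 -m jog '[[[0.025,0,0,0,0,0,0.01],[0.025,0,0,0,0,0,0.02],[0.025,0,0,0,0,0,0.03],[0.025,0,0,0,0,0,0.03]]]'; python3 -c "
from h import *
st()"
```

```text
time: 15.5
tool_pos: [0.4635, -0.0554, 0.2977]
eef_rot: [0.0, 0.968, 0.251, 0.001]
wrist_force: [-1.3, 3.1, 12.1]
finger_gap: 0.0324
finger_force: 30.0
t 15.50 p [ 0.4635 -0.0554  0.2977] ang -1.0629 tilt [0.0011 0.0001] F [-1.32  3.05 12.1 ] M [0.404 0.818 0.42 ] gap 0.0324 ff 30.0
```

Stop felt (0.42 N·m at 1.11 rad). Easing the twist and letting it rise into the catch.

```bash
python3 -m jog '[[[0.025,0,0,0,0,0,-0.025],[0.025,0,0,-0.001,0,0,-0.025],[0.025,0,0,-0.002,0,0,-0.025],[0.025,0,0,-0.003,0,0,-0.025],[0.025,0,0,-0.004,0,0,-0.025],[0.025,0,0,-0.0045,0,0,-0.025],[0.025,0,0,-0.0045,0,0,-0.025]]]'; python3 -c "
from h import *
st()"
```

```text
time: 16.08
tool_pos: [0.4635, -0.0555, 0.3018]
eef_rot: [0.0, 0.965, 0.263, 0.0]
wrist_force: [-2.7, 2.5, 6.1]
finger_gap: 0.0321
finger_force: 30.0
t 16.08 p [ 0.4635 -0.0555  0.3018] ang -1.0384 tilt [0.0008 0.0002] F [-2.74  2.45  6.09] M [ 0.149  0.476 -0.023] gap 0.0321 ff 30.0
```

```bash
python3 -m jog '[[[0.025,0,0,-0.0005,0,0,0],[0.025,0,0,-0.001,0,0,0],[0.025,0,0,-0.001,0,0,0]]]'; python3 -c "
from h import *
st()"
```

```text
time: 16.33
tool_pos: [0.4635, -0.0556, 0.3021]
eef_rot: [-0.0, 0.965, 0.263, 0.0]
wrist_force: [1.0, 1.1, -1.0]
finger_gap: 0.0321
finger_force: 30.0
t 16.33 p [ 0.4635 -0.0556  0.3021] ang -1.0384 tilt [0.0003 0.0003] F [ 1.02  1.1  -0.99] M [ 0.107  0.055 -0.025] gap 0.0321 ff 30.0
```

The force drops to zero at origin ≈49.5 mm, so the lugs bear on the catch roof. Releasing and checking.

```bash
python3 -m jog '[[[0.05,0,0,0,0,0,0],[0.07,0,0,0,0,0,0],[0.08,0,0,0,0,0,0],[0.08,0,0,0,0,0,0],[0.08,0,0,0,0,0,0],[0.08,0,0,-0.03,0,0,0],[0.08,0,0,-0.06,0,0,0],[0.08,0,0,-0.1,0,0,0],[0.08,0,0,-0.14,0,0,0],[0.08,0,0,-0.14,0,0,0],[0.08,0.08,0,-0.14,0,0,0],[0.08,0.12,0,-0.14,0,0,0]]]'; python3 - <<'E'
from h import *
st();s=cam("scene");t=cam("top")
a=s["color"][190:300,240:340,::-1];b=t["color"][185:295,290:390,::-1]
cv2.imwrite("pics/fin.png",cv2.resize(np.hstack([a,b]),None,fx=4,fy=4,interpolation=cv2.INTER_CUBIC))
print(proj(s,[[.4636,-.0556,.0495+.118],[.4636,-.0556,.0495+.107]])+[1,.5],"crop origin 240,190 x4")
E
```

```text
time: 17.33
tool_pos: [0.5352, -0.0136, 0.4436]
eef_rot: [0.001, 0.965, 0.262, 0.001]
wrist_force: [1.2, -0.0, 0.5]
finger_gap: 0.0797
finger_force: 0.0
t 17.33 p [ 0.5352 -0.0136  0.4436] ang -1.0414 tilt [ 0.0026 -0.0007] F [ 1.16 -0.03  0.45] M [-0.129  0.071 -0.064] gap 0.0797 ff 0.0
[[291.4395306  221.31935519]
 [291.772091   225.98481018]] crop origin 240,190 x4
```

View pics/fin.png

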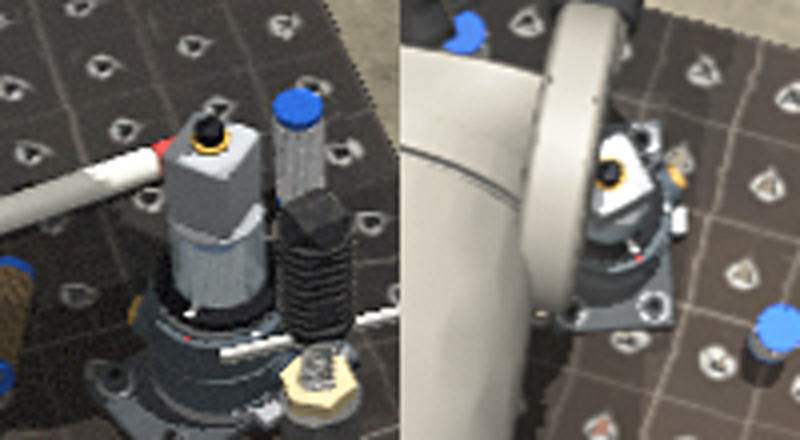

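The bowl stands upright. Its knob is at crop (207,125), against (206,125) predicted for 49.5 mm. The pointer (190,312) lies over the red dot (188,338), so it is locked and I am handing it in.

```bash
python3 -c "
from station import arm
print(arm.close_job())"
```

```text
the job is handed in; nothing more can be done
None
```

The new element is seated on the spigot and the bowl is locked in its catch, standing clear of the gripper; I handed the job in at about 17 s of the 72 s allowed, and the hand-in returned no verdict.

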